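# Move four flower pots to the bay rack, keeping their order

## Task

The four little pots stand on their saucers in the seating order of the people who will fill them. Move them all onto the bay rack, one pot upright on the cork pad of each bay, keeping the same order counted from the grip end: the pot nearest the board's grip goes in the bay nearest the rack's grip, and so on along the row. Set each pot down gently and never drop one or tip one over.

Things in the scene. Friction and masses are not known exactly. Their poses are not given: they have to be found in the camera images.
- board: Source rack, fixed, at left or right: flat brown board, 124 mm (x) by 308 mm (y), 12 mm thick, with a flat grip tongue (53 mm long, with a hole) at its +y end only. Origin: centre of its underside without the tongue; z up. Saucers with pots in a row at x = 0 and, from the grip end, y = +114, +38, -38, -114 mm; which is where varies. Loose craft things under 30 mm high lie beside both racks.
- bay_rack: Empty target rack, fixed: pale board of the same size and thickness, grip tongue at its -y end only. Origin: centre of its underside without the tongue; z up. Dividers 4 mm thick, 18 mm above the floor, make four bays 72 mm wide; 6 mm lips on the long edges. Floor 12 mm above the table. Flush 60 mm cork pads mark the bay centres: x = 0 and, from the grip end, y = -114, -38, +38, +114 mm.
- collar_pot: White ceramic pot, loose, about 160 g, filled nearly to the brim with brown dry foam: round, classic flower-pot shape, 58 mm high, tapering from 38 mm across at the foot to 49 mm, with a straight collar 56 mm across on its top 20 mm (grip it by the collar). Stands upright on its saucer. Origin: centre of its underside; z up. Round, so any grip direction will do.
- tall_pot: White ceramic pot, loose, about 170 g, filled nearly to the brim with brown dry foam: slim straight round cylinder, 44 mm across, 76 mm high. Stands upright on its saucer. Origin: centre of its underside; z up. Round, so any grip direction will do.
- square_pot: White ceramic pot, loose, about 170 g, filled nearly to the brim with brown dry foam: square box shape, 50 by 50 mm, 54 mm high. Stands upright on its saucer. Origin: centre of its underside; z up. Its flat sides face its own +-x and +-y; its x axis lies within about 0.2 rad of the board's.
- hex_pot: White ceramic pot, loose, about 150 g, filled nearly to the brim with brown dry foam: low hexagonal prism, 56 mm across flats (65 mm across corners), 44 mm high. Stands upright on its saucer. Origin: centre of its underside; z up. Two of its flats face its own +-x, corners point to its +-y; its x axis lies within about 0.2 rad of the board's.
- collar_saucer: A fixed white ceramic saucer, stuck to the board: round, 70 mm across. Floor 4 mm above its underside, rim 8 mm above. Origin: centre of its underside, which lies on the board's top. At the start the collared round pot stands on it; it stays behind and so still marks where in the row that pot stood.
- tall_saucer: A fixed white ceramic saucer, stuck to the board: round, 62 mm across. Floor 4 mm above its underside, rim 8 mm above. Origin: centre of its underside, which lies on the board's top. At the start the tall slim round pot stands on it; it stays behind and so still marks where in the row that pot stood.
- square_saucer: A fixed white ceramic saucer, stuck to the board: square, 68 by 68 mm. Floor 4 mm above its underside, rim 8 mm above. Origin: centre of its underside, which lies on the board's top. At the start the square pot stands on it; it stays behind and so still marks where in the row that pot stood.
- hex_saucer: A fixed white ceramic saucer, stuck to the board: hexagonal, 70 mm across flats. Floor 4 mm above its underside, rim 8 mm above. Origin: centre of its underside, which lies on the board's top. At the start the hexagonal pot stands on it; it stays behind and so still marks where in the row that pot stood.
Not all that is in view belongs to the job. What is shaped like the hex_pot but purple or yellow is not meant.

How it is judged:
At the end, for the whole second after the job is handed in: Each pot stands upright (within 0.1 rad) on the floor of its own bay (within 5 mm in height), its centre within 15 mm of the cork pad's centre along and across the rack, released and at rest; counted from the grip ends, it has the same place in the bay rack as its saucer has on the board (((y of collar_saucer in the frame of board between 0.094 and 0.134 m and y of collar_pot in the frame of bay_rack between -0.129 and -0.099 m) or (y of collar_saucer in the frame of board between 0.018 and 0.058 m and y of collar_pot in the frame of bay_rack between -0.053 and -0.023 m) or (y of collar_saucer in the frame of board between -0.058 and -0.018 m and y of collar_pot in the frame of bay_rack between 0.023 and 0.053 m) or (y of collar_saucer in the frame of board between -0.134 and -0.094 m and y of collar_pot in the frame of bay_rack between 0.099 and 0.129 m)) and x of collar_pot in the frame of bay_rack between -0.015 and 0.015 m and z of collar_pot in the frame of bay_rack between 0.007 and 0.017 m and angle between each of collar_pot, tall_pot, square_pot, hex_pot's own z axis and vertical below 0.1 rad and linear speed of each of collar_pot, tall_pot, square_pot, hex_pot below 0.02 m/s and angular speed of each of collar_pot, tall_pot, square_pot, hex_pot below 0.2 rad/s and ((y of tall_saucer in the frame of board between 0.094 and 0.134 m and y of tall_pot in the frame of bay_rack between -0.129 and -0.099 m) or (y of tall_saucer in the frame of board between 0.018 and 0.058 m and y of tall_pot in the frame of bay_rack between -0.053 and -0.023 m) or (y of tall_saucer in the frame of board between -0.058 and -0.018 m and y of tall_pot in the frame of bay_rack between 0.023 and 0.053 m) or (y of tall_saucer in the frame of board between -0.134 and -0.094 m and y of tall_pot in the frame of bay_rack between 0.099 and 0.129 m)) and x of tall_pot in the frame of bay_rack between -0.015 and 0.015 m and z of tall_pot in the frame of bay_rack between 0.007 and 0.017 m and ((y of square_saucer in the frame of board between 0.094 and 0.134 m and y of square_pot in the frame of bay_rack between -0.129 and -0.099 m) or (y of square_saucer in the frame of board between 0.018 and 0.058 m and y of square_pot in the frame of bay_rack between -0.053 and -0.023 m) or (y of square_saucer in the frame of board between -0.058 and -0.018 m and y of square_pot in the frame of bay_rack between 0.023 and 0.053 m) or (y of square_saucer in the frame of board between -0.134 and -0.094 m and y of square_pot in the frame of bay_rack between 0.099 and 0.129 m)) and x of square_pot in the frame of bay_rack between -0.015 and 0.015 m and z of square_pot in the frame of bay_rack between 0.007 and 0.017 m and ((y of hex_saucer in the frame of board between 0.094 and 0.134 m and y of hex_pot in the frame of bay_rack between -0.129 and -0.099 m) or (y of hex_saucer in the frame of board between 0.018 and 0.058 m and y of hex_pot in the frame of bay_rack between -0.053 and -0.023 m) or (y of hex_saucer in the frame of board between -0.058 and -0.018 m and y of hex_pot in the frame of bay_rack between 0.023 and 0.053 m) or (y of hex_saucer in the frame of board between -0.134 and -0.094 m and y of hex_pot in the frame of bay_rack between 0.099 and 0.129 m)) and x of hex_pot in the frame of bay_rack between -0.015 and 0.015 m and z of hex_pot in the frame of bay_rack between 0.007 and 0.017 m); the robot touches nothing.
It fails at once if a pot is dropped (falling free at over 0.6 m/s, as after a fall of about 2 cm) ((linear speed of collar_pot above 0.6 m/s and contact force between collar_pot and the fingers below 0.05 N) or (linear speed of tall_pot above 0.6 m/s and contact force between tall_pot and the fingers below 0.05 N) or (linear speed of square_pot above 0.6 m/s and contact force between square_pot and the fingers below 0.05 N) or (linear speed of hex_pot above 0.6 m/s and contact force between hex_pot and the fingers below 0.05 N)).
It fails at once if a pot is tipped over (more than 0.7 rad) (angle between any of collar_pot, tall_pot, square_pot, hex_pot's own z axis and vertical above 0.7 rad).
It also fails if it takes over 115 s, if anything falls off the work surface, if the arm or the gripper's body presses on something with over 40 N, if the wrist force passes 120 N, or if a joint passes its speed limit or range.

## Robot

A 6-joint arm with a two-finger parallel gripper is mounted at the origin on the work surface. World frame = base frame: x ahead of the robot, y to its left, z up, the work surface at z = 0. Lengths are in m, angles in rad, forces in N, time in s.
With the tool pointing down it reaches from about 0.225 to 0.875 m from the base axis. Payload 3.4 kg.
Tool frame: the origin (TCP) lies at the very end of the fingers, on their centre line; the grasp point (between the pads) lies 19 mm behind it; x points along the fingers, z is the direction in which the jaws open and shut, and the axes are right-handed (so a half turn about x gives the same grasp; the last joint's range is limited). The gripper opens to 85 mm and grips with 20 to 120 N. Pads are 22 mm wide; open, the fingers measure 114 mm over their backs; the gripper's body (76 mm by 85 mm) begins 54 mm behind the grasp point. The pads swing forward as they close: fully open they stand 13 mm farther back than shut.
Start: joints at [1.172, 0.276, 1.505, -0, 1.361, -0.121], TCP at [0.158, 0.553, 0.231] pointing down, gripper open.
Joint ranges: [-2.89, 2.89], [-0.75, 2.08], [0.22, 2.7], [-1.18, 4.32], [0.11, 2.71], [-2.7, 2.7]. Speed limits (rad/s): [2.57, 2.57, 3.14, 3.14, 3.14, 3.14].

## Interface

Orientations are given as a unit quaternion [w, x, y, z].
In Python, from rig import manip, viewer, finder gives the robot as it stands.
- The arm moves only by the tool move_arm, never from a script. Its argument "rows" is a list of rows, each a list of 3 entries, a list of its own where there are three numbers: the shift along the tool's x, y, z in mm, then the turn about the tool's x in rad, then the finger opening in mm, from 0 to 85.4. A call has 1 to 8 rows; each row is the pose to reach, as a shift and turn from the pose measured when the call began, along the tool's axes at that moment; what a row does not reach only later rows make up. A row lasts 1/12 s, in which the tool goes at most 41.7 mm and 7.16 degrees, less where a joint would pass 70% of its speed; a pose out of reach is approached as far as the arm can. A call with a gripper value outside its range is refused whole. The fingers move at their own pace and stop on an object; "force" is the grip in N (left out, the last holds). Time passes only in rows, so rows that repeat a pose let the fingers close. It gives the time, the measured TCP pose, the force and the opening at its end, in the units of the state.
- manip.get_state(): the state, without advancing time (a new reading comes with each control period).
- viewer.get_image(name): name is "side" or "top" or "wrist"; returns the picture (420x560x3 uint8, red, green, blue); there is no depth.
- viewer.get_calibration(name): a dict with "mtx" (3x3 intrinsics, pixels), "R" (3x3) and "t" (3): a world point X has camera coordinates R X + t. Camera axes: x right, y down, z forward; pixel columns grow to the right and rows downward; lengths in m; the calibration is good to about 2 mm. A picture is of the moment at which its call begins: read the wrist's pose just before it. get_calibration takes no time and is no camera call; for the wrist camera it gives the pose at the moment of the call.
- manip.sign_off(): hands the job in, once; it reports no verdict.
Trained networks look in the newest picture that a camera, given by its name, has taken for a name from the list of things; names that differ only in an ending like _2 or _b are one class to them, and where a whole thing is asked for, a point or a joint stands for the part that bears it (a point fixed in the world has none). Each returns a list of dicts, best first, with "score" (0 to 1); they miss things now and then, are a little off and sometimes report something else, mostly with a low value. They report only what shows in the picture. A call takes as long as a camera call. They do not tell look-alikes from the thing itself.
- finder.look_for(target, camera): "centre" ([column, row] in pixels, amid what is visible of it).
- finder.trace(target, camera): "mask" (420x560 bool, what is visible of it) and "centre" ([column, row] in pixels, amid what is visible of it).
The state is a dict: "clock": time; "qpos": joint angles; "qd": joint speeds; "effort": joint torques, N m; "position": TCP position; "ee_rot": TCP orientation; "contact_force": force on the tool from outside, world axes, zero at the start; "moment": the same for the moment, N m; "width": finger opening in m.
Only numpy, scipy, OpenCV 4.12 (cv2) and the standard library are available. Lean on these libraries where they do the work, as an engineer would, in place of code of your own. Each camera call takes 0.05 s, during which the arm holds its last target.

## Working session

There is one attempt and no reset: what is moved stays moved. The work goes in short steps, Python scripts to look and compute and a tool call to move; the robot and the scene stay as the last step left them, time stands still between calls to the robot, and variables do not carry over. Pictures are saved under pics/ and viewed, and the job is handed in when it is done.

Besides the shell and the picture viewer there is one more tool, called after ">>>" as name(argument=value, ...), one argument or row to a line, values as JSON. move_arm: Moves the arm, as the interface text tells. Its arguments: {"type":"object","properties":{"rows":{"type":"array"},"force":{"type":"number"}},"required":["rows"]}

```bash
ls; mkdir -p pics; python3 - <<'E'
from rig import manip, viewer, finder
import cv2
print(manip.get_state())
for n in ["side","top","wrist"]:
    im=viewer.get_image(n); cv2.imwrite(f"pics/a_{n}.png",im[:,:,::-1])
    c=viewer.get_calibration(n); print(n,c)
E
```

```text
pics
{'clock': 0.0, 'qpos': array([ 1.17199102e+00,  2.76557061e-01,  1.50614935e+00,  2.56909332e-05,
        1.36070176e+00, -1.21005025e-01]), 'qd': array([ 2.99767280e-04,  2.08357385e-03,  1.26328690e-03,  4.61149839e-04,
        5.19802199e-05, -6.39758823e-04]), 'effort': array([ 2.23410420e-04, -4.16808558e+01, -2.45795202e+01, -1.37092547e-04,
        1.14669045e-02,  7.90141115e-06]), 'position': array([0.15747638, 0.55245404, 0.23045489]), 'ee_rot': array([ 0.56385259, -0.42627009,  0.56497205,  0.42564147]), 'contact_force': array([ 0.49498556, -0.68032279, -0.38354713]), 'moment': array([-0.06548741,  0.01245765, -0.00997368]), 'width': 0.08545944678203844}
side {'mtx': array([[420.37982144,   0.        , 275.68205866],
       [  0.        , 420.37982144, 212.61369102],
       [  0.        ,   0.        ,   1.        ]]), 'R': array([[-0.89290604, -0.45022872,  0.00359187],
       [-0.33826416,  0.66554715, -0.6653002 ],
       [ 0.2971467 , -0.59526557, -0.74656731]]), 't': array([0.42897198, 0.19375559, 0.96674608])}
top {'mtx': array([[398.72430057,   0.        , 277.16237645],
       [  0.        , 398.72430057, 203.1390971 ],
       [  0.        ,   0.        ,   1.        ]]), 'R': array([[ 0.02292998, -0.99943571, -0.02454558],
       [-0.991478  , -0.01958431, -0.12879373],
       [ 0.12824034,  0.02728964, -0.99136759]]), 't': array([-0.00197637,  0.48222753,  1.01892264])}
wrist {'mtx': array([[303.20289434,   0.        , 281.7549888 ],
       [  0.        , 303.20289434, 205.67813275],
       [  0.        ,   0.        ,   1.        ]]), 'R': array([[ 0.27401707,  0.96172161, -0.00248745],
       [ 0.91087668, -0.25869854,  0.32152563],
       [ 0.30857465, -0.09036927, -0.94689761]]), 't': array([-0.57386882, -0.04179933,  0.38242759])}
```

View pics/a_top.png

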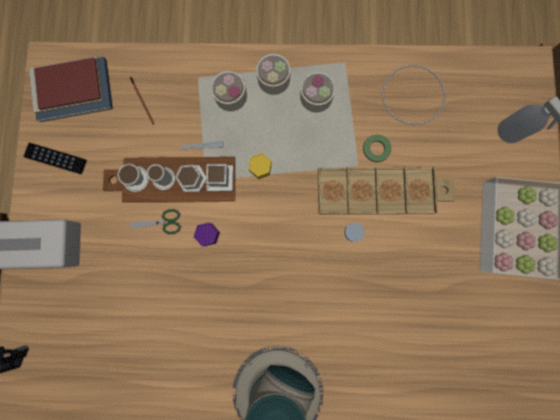

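View pics/a_side.png

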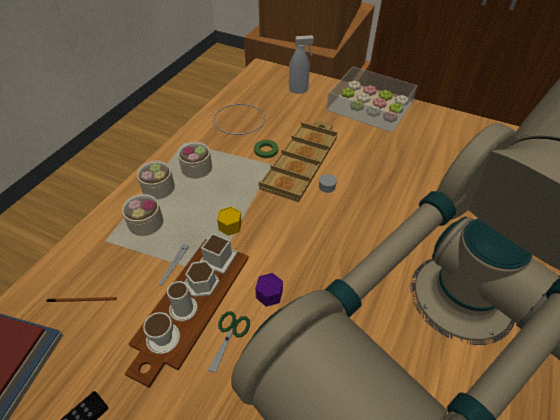

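View pics/a_wrist.png

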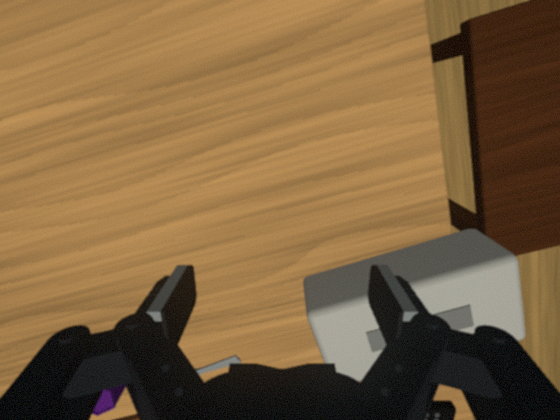

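The top view shows the board at left with its grip at far left (110,180). From the grip end the pots run collar (132,178), tall (161,177), hex (191,178), square (219,177). The rack at right has its grip at the right (445,190). Next I'll measure these.

```bash
cat > h.py <<'E'
import numpy as np, cv2
from rig import manip, viewer, finder
from scipy.spatial.transform import Rotation as Rn
def ray(c,px):
    K,R,t=c["mtx"],c["R"],c["t"]
    d=R.T@np.linalg.inv(K)@np.array([px[0],px[1],1.]); return -R.T@t,d/np.linalg.norm(d)
def atz(c,px,z):
    o,d=ray(c,px); return o+d*(z-o[2])/d[2]
def tri(rs):
    A=np.zeros((3,3));b=np.zeros(3)
    for o,d in rs:
        P=np.eye(3)-np.outer(d,d);A+=P;b+=P@o
    X=np.linalg.solve(A,b); return X,[np.linalg.norm((np.eye(3)-np.outer(d,d))@(X-o)) for o,d in rs]
def proj(c,X):
    p=c["mtx"]@(c["R"]@np.asarray(X)+c["t"]); return p[:2]/p[2]
def tool():
    s=manip.get_state(); q=s["ee_rot"]; return s,Rn.from_quat([q[1],q[2],q[3],q[0]]).as_matrix()
def delta(T):  # shift in tool axes mm
    s,R=tool(); return R.T@(np.array(T)-s["position"])*1000
E
python3 - <<'E'
from h import *
s,R=tool(); print(R.round(3))
C={n:viewer.get_calibration(n) for n in("top","side")}
D={}
for cam in C:
    viewer.get_image(cam)
    for t in ["collar_pot","tall_pot","square_pot","hex_pot","board","bay_rack","collar_saucer","tall_saucer","square_saucer","hex_saucer"]:
        r=finder.trace(t,cam); D[cam,t]=r
        print(cam,t,[(round(x["score"],2),np.round(x["centre"],1).tolist(),int(x["mask"].sum())) for x in r[:3]])
import pickle; pickle.dump(D,open("d0.pkl","wb"))
for t in ["collar_pot","tall_pot","square_pot","hex_pot"]:
    if D["top",t] and D["side",t]:
        X,e=tri([ray(C[c],D[c,t][0]["centre"]) for c in C]); print(t,X.round(4),np.round(e,4))
E
```

```text
[[-0.001 -0.962  0.274]
 [-0.001  0.274  0.962]
 [-1.     0.    -0.001]]
top collar_pot [(0.91, [130.9, 176.2], 447)]
top tall_pot [(0.55, [159.1, 176.5], 393)]
top square_pot [(0.84, [219.0, 173.3], 451)]
top hex_pot [(0.93, [206.0, 234.8], 435), (0.86, [258.4, 168.3], 429), (0.74, [190.3, 179.4], 573)]
top board [(0.95, [170.0, 186.5], 3017)]
top bay_rack [(0.73, [380.1, 191.2], 5898), (0.41, [190.0, 177.8], 518)]
top collar_saucer [(0.74, [381.3, 191.8], 5855), (0.67, [138.2, 182.7], 157)]
top tall_saucer [(0.58, [169.2, 185.7], 81)]
top square_saucer [(0.77, [226.3, 186.5], 159)]
top hex_saucer []
side collar_pot [(0.57, [156.1, 330.9], 775), (0.48, [181.7, 327.6], 3967)]
side tall_pot [(0.94, [179.5, 298.6], 711)]
side square_pot [(0.97, [216.4, 247.9], 722)]
side hex_pot [(0.69, [200.9, 276.6], 727), (0.6, [229.3, 220.9], 561), (0.58, [267.7, 288.6], 761)]
side board [(0.88, [181.5, 330.7], 3969), (0.55, [201.4, 276.0], 779)]
side bay_rack [(0.57, [301.1, 163.1], 3376)]
side collar_saucer [(0.87, [165.4, 348.8], 257)]
side tall_saucer [(0.69, [179.7, 296.9], 673), (0.53, [189.4, 319.9], 210)]
side square_saucer [(0.62, [222.9, 266.8], 134)]
side hex_saucer [(0.6, [206.7, 289.0], 143)]
collar_pot [0.5483 0.3981 0.0465] [0.0043 0.0043]
tall_pot [0.546  0.3192 0.056 ] [0.0032 0.0032]
square_pot [0.5566 0.163  0.0449] [0. 0.]
hex_pot [0.4591 0.2269 0.0754] [0.0782 0.0782]
```

>>> move_arm(
  rows=[
    [[-20, -460, -180], 1.29, 85],
    [[-20, -460, -180], 1.29, 85],
    [[-20, -460, -180], 1.29, 85],
    [[-20, -460, -180], 1.29, 85],
    [[-20, -460, -180], 1.29, 85],
    [[-20, -460, -180], 1.29, 85],
    [[-20, -460, -180], 1.29, 85],
    [[-20, -460, -180], 1.29, 85],
  ],
)

```text
clock: 1.92
position: [0.424, 0.3498, 0.2451]
ee_rot: [0.7, -0.101, 0.7, 0.101]
contact_force: [0.0, 1.0, -0.2]
width: 0.0851
```

```bash
python3 - <<'E'
from h import *
s,R=tool(); print(s["position"],R.round(3),delta([0.55,0.25,0.25]),np.arctan2(R[1,2],R[0,2]))
E
```

```text
[0.42402996 0.34976674 0.24512354] [[ 0.    -0.283  0.959]
 [ 0.001  0.959  0.283]
 [-1.     0.     0.001]] [  -4.87465507 -131.32455315   92.60525295] 0.286798279536426
```

>>> move_arm(
  rows=[
    [[-5, -131, 93], 0.287, 85],
    [[-5, -131, 93], 0.287, 85],
    [[-5, -131, 93], 0.287, 85],
    [[-5, -131, 93], 0.287, 85],
    [[-5, -131, 93], 0.287, 85],
    [[-5, -131, 93], 0.287, 85],
  ],
)

```text
clock: 2.42
position: [0.5517, 0.2489, 0.2496]
ee_rot: [0.707, 0.002, 0.707, -0.001]
contact_force: [-0.6, 0.8, -0.2]
width: 0.0849
```

```bash
cat > shot.py <<'E'
from h import *
import sys,pickle
name=sys.argv[1]; targets=sys.argv[2].split(",")
s,R=tool(); c=viewer.get_calibration("wrist"); im=viewer.get_image("wrist"); cv2.imwrite(f"pics/{name}.png",im[:,:,::-1])
print(s["clock"],s["position"].round(4),"yaw",np.arctan2(R[1,2],R[0,2]).round(4),"tilt",np.arccos(-R[2,0]).round(4))
D={}
for t in targets:
    if not t: continue
    r=finder.trace(t,"wrist"); D[t]=r
    print(t,[(round(x["score"],2),np.round(x["centre"],1).tolist(),int(x["mask"].sum())) for x in r[:4]])
pickle.dump((c,im,D,s),open(f"{name}.pkl","wb"))
E
python3 shot.py w1 collar_pot,tall_pot,hex_pot,square_pot,board
```

```text
2.4167 [0.5517 0.2489 0.2496] yaw -0.0038 tilt 0.0006
collar_pot [(0.98, [270.7, 32.3], 3210)]
tall_pot [(0.98, [277.6, 117.3], 1666)]
hex_pot [(0.9, [163.7, 213.4], 2296), (0.88, [300.7, 302.5], 1940), (0.66, [277.0, 178.8], 2251)]
square_pot [(0.65, [282.7, 240.8], 2274)]
board []
```

View pics/w1.png

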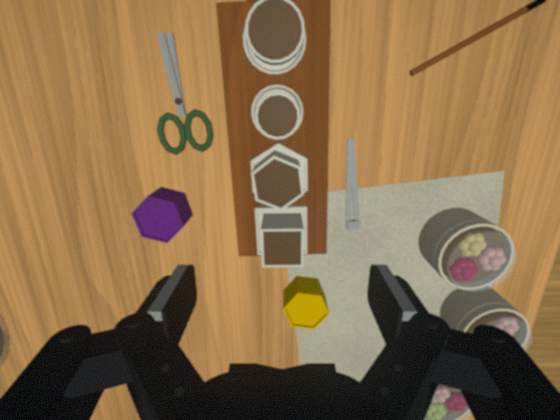

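The wrist view shows collar pot (275,32), tall (278,115), hex (277,178) and square (283,240). The decoys are purple (162,215) and yellow (305,302). I'll take a second view for heights.

>>> move_arm(
  rows=[
    [[20, 70, 0], 0.0, 85],
    [[20, 70, 0], 0.0, 85],
    [[20, 70, 0], 0.0, 85],
    [[20, 70, 0], 0.0, 85],
  ],
)

```text
clock: 3.05
position: [0.5476, 0.3235, 0.2296]
ee_rot: [0.707, -0.002, 0.707, 0.002]
contact_force: [0.5, -0.5, -0.1]
width: 0.0846
```

```bash
python3 shot.py w2 collar_pot,tall_pot,hex_pot,square_pot,board
```

```text
3.05 [0.5476 0.3235 0.2296] yaw 0.0059 tilt 0.0011
collar_pot [(0.73, [281.9, 191.8], 1985), (0.7, [278.2, 117.0], 2729)]
tall_pot [(0.97, [281.7, 192.4], 1985)]
hex_pot [(0.91, [279.8, 244.4], 2455), (0.79, [165.4, 262.0], 1421), (0.57, [303.8, 349.5], 1341)]
square_pot [(0.68, [282.7, 302.8], 2417)]
board [(0.73, [278.8, 148.4], 15956)]
```

View pics/w2.png

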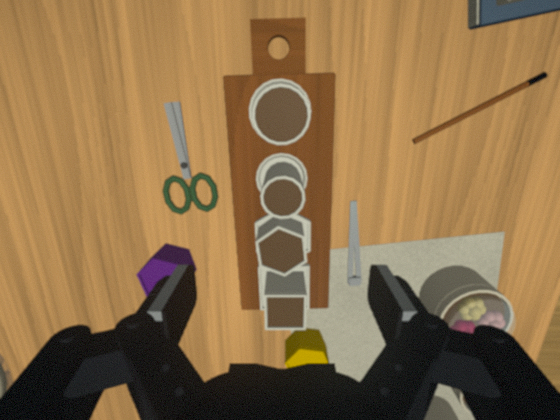

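```bash
cat > foam.py <<'E'
from h import *
import pickle
def foam(im,seed):
    hsv=cv2.cvtColor(im,cv2.COLOR_RGB2HSV)
    m=((hsv[...,1]>60)).astype(np.uint8)
    m=cv2.morphologyEx(m,cv2.MORPH_OPEN,np.ones((3,3)))
    n,l,st,ce=cv2.connectedComponentsWithStats(m,connectivity=4)
    k=l[int(seed[1]),int(seed[0])]
    return (l==k),ce[k],st[k]
E
python3 - <<'E'
from foam import *
S={"w1":dict(collar=(275,28),tall=(278,117),hex=(277,183),square=(283,248)),"w2":dict(collar=(280,110),tall=(283,197),hex=(282,251),square=(286,310))}
L={n:pickle.load(open(n+".pkl","rb")) for n in S}
for p in S["w1"]:
    rs=[];o=[]
    for n in S:
        c,im,D,s=L[n]; m,ce,st=foam(im,S[n][p]); rs.append(ray(c,ce)); o.append((ce.round(1).tolist(),st.tolist()))
        if p in("hex","square"):
            cs,_=cv2.findContours(m.astype(np.uint8),0,2); r=cv2.minAreaRect(cs[0]); o.append(r[2])
    X,e=tri(rs); print(p,o,X.round(4),np.round(e,4))
# board corners at z=.012
for n,pts in {"w2":[(224,76),(335,73),(330,309),(241,311)],"w1":[(239,256),(327,254)]}.items():
    print(n,[atz(L[n][0],q,.012).round(4)[:2].tolist() for q in pts])
E
```

```text
collar [([274.4, 28.9], [249, 0, 52, 59, 2411]), ([280.8, 114.1], [256, 88, 51, 53, 2141])] [0.5451 0.396  0.0764] [0.0003 0.0003]
tall [([277.1, 115.5], [259, 96, 38, 40, 1183]), ([282.3, 197.0], [264, 180, 37, 35, 1038])] [0.547  0.3202 0.0945] [0.0002 0.0002]
hex [([277.3, 182.8], [255, 160, 45, 46, 1515]), 53.13010025024414, ([281.1, 250.7], [260, 230, 43, 42, 1340]), 90.0] [0.5462 0.2467 0.0633] [0.0002 0.0002]
square [([281.8, 247.4], [264, 232, 36, 32, 1133]), 90.0, ([284.9, 311.6], [267, 298, 36, 29, 992]), 90.0] [0.5511 0.1715 0.0732] [0.0003 0.0003]
w2 [[0.4825, 0.4335], [0.6043, 0.4372], [0.6165, 0.1284], [0.4897, 0.1241]]
w1 [[0.4904, 0.1275], [0.6141, 0.1303]]
```

```bash
python3 - <<'E'
from foam import *
S={"w1":dict(hex=(277,183),square=(283,248)),"w2":dict(hex=(282,251),square=(286,310))}
Z=dict(hex=.062,square=.072)
for n in S:
    c,im,D,s=pickle.load(open(n+".pkl","rb"))
    for p,k in (("hex",6),("square",4)):
        m,ce,st=foam(im,S[n][p])
        cs,_=cv2.findContours(m.astype(np.uint8),cv2.RETR_EXTERNAL,cv2.CHAIN_APPROX_NONE)
        P=np.array([atz(c,q,Z[p])[:2] for q in max(cs,key=len)[:,0]])
        best=min(((np.max(Q@u)-np.min(Q@u)),a) for Q in [P] for a in np.linspace(-.5,.5,201) for u in [np.array([np.cos(a),np.sin(a)])])
        # support-extents summed over all faces
        def w(a): return sum(np.percentile(P@np.array([np.cos(a+j*2*np.pi/k),np.sin(a+j*2*np.pi/k)]),98) for j in range(k))
        A=np.linspace(-.5,.5,201); a=A[np.argmin([w(x) for x in A])]
        u=np.array([np.cos(a),np.sin(a)]);v=np.array([-u[1],u[0]])
        print(n,p,"angle",a.round(3),best, "ext",np.ptp(P@u),np.ptp(P@v))
E
cat > big.py <<'E'
import cv2,sys
im=cv2.imread(sys.argv[1]);x,y,w,h=map(int,sys.argv[3:7]);f=min(800/w,600/h)
cv2.imwrite(sys.argv[2],cv2.resize(im[y:y+h,x:x+w],None,fx=f,fy=f,interpolation=cv2.INTER_CUBIC))
E
python3 big.py pics/w1.png pics/w1z.png 220 130 140 140
```

```text
w1 hex angle 0.12 (np.float64(0.047813821767246356), np.float64(0.13)) ext 0.04786281768435363 0.05293728600274225
w1 square angle 0.0 (np.float64(0.040957285503875895), np.float64(0.015000000000000013)) ext 0.04131191075468277 0.040473455819755644
w2 hex angle 0.11 (np.float64(0.04776853880993248), np.float64(0.125)) ext 0.04782916438556983 0.05264754440786376
w2 square angle 0.01 (np.float64(0.041194750361020716), np.float64(0.025000000000000022)) ext 0.041710652345748334 0.040133657925335325
```

View pics/w1z.png

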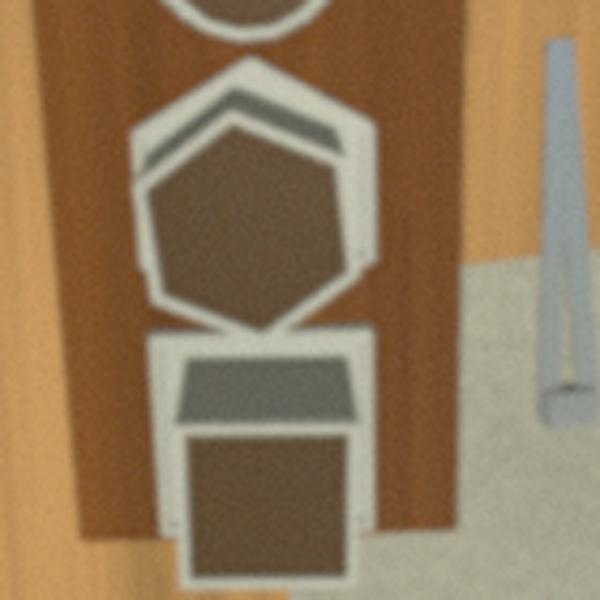

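>>> move_arm(
  rows=[
    [[30, 40, -2], 0, 85],
    [[70, 73, -3], 0, 85],
    [[105, 73, -3], 0, 85],
    [[140, 73, -3], 0, 85],
    [[170, 73, -3], 0, 85],
    [[185, 73, -3], 0, 85],
    [[189, 73, -3], 0, 85],
    [[189, 73, -3], 0, 85],
  ],
  force=40,
)

```text
clock: 4.02
position: [0.546, 0.393, 0.041]
ee_rot: [0.707, -0.0, 0.707, -0.0]
contact_force: [0.7, -0.6, -0.2]
width: 0.0853
```

```bash
python3 shot.py g1 ""
```

```text
4.0167 [0.546 0.393 0.041] yaw 0.0002 tilt 0.001
```

View pics/g1.png

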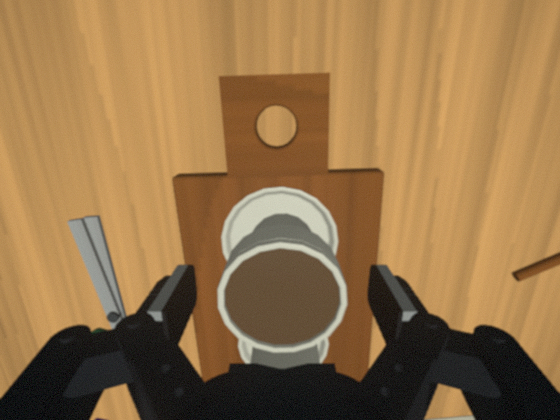

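The pot is centred between the open fingers (282,297), so I'll close.

>>> move_arm(
  rows=[
    [[0, 3, 0], 0, 85],
    [[0, 3, 0], 0, 54],
    [[0, 3, 0], 0, 50],
    [[0, 3, 0], 0, 50],
    [[0, 3, 0], 0, 50],
    [[0, 3, 0], 0, 50],
    [[0, 3, 0], 0, 50],
    [[0, 3, 0], 0, 50],
  ],
  force=40,
)

```text
clock: 4.73
position: [0.5474, 0.3972, 0.0447]
ee_rot: [0.708, 0.001, 0.706, 0.001]
contact_force: [-1.3, 0.5, 5.6]
width: 0.0544
```

```bash
python3 shot.py g2 ""; python3 -c "
from h import *
cv2.imwrite('pics/g2s.png',viewer.get_image('side')[230:400,60:300,::-1])"; python3 big.py pics/g2s.png pics/g2sz.png 0 0 240 170
```

```text
4.7333 [0.5474 0.3972 0.0447] yaw 0.0002 tilt 0.0045
```

View pics/g2.png

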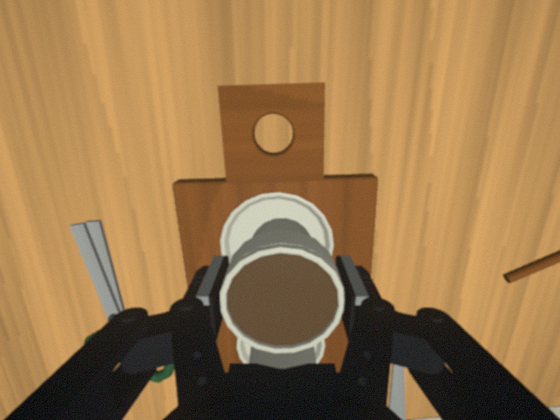

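View pics/g2sz.png

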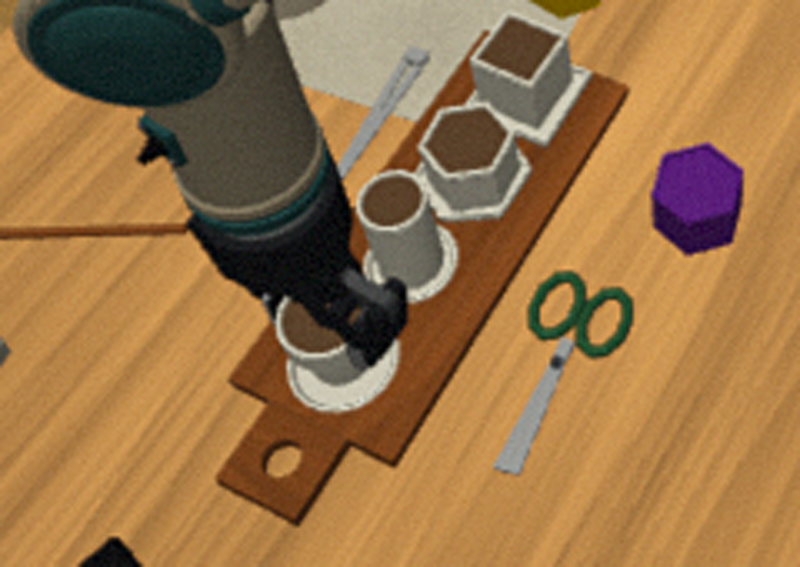

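>>> move_arm(
  rows=[
    [[-4, 0, 0], 0, 50],
    [[-14, 0, 0], 0, 50],
    [[-35, 0, 0], 0, 50],
    [[-65, 0, 0], 0, 50],
    [[-100, 0, 0], 0, 50],
    [[-135, 0, 0], 0, 50],
    [[-170, 0, 0], 0, 50],
    [[-195, -20, 0], 0, 50],
  ],
)

```text
clock: 5.5
position: [0.5473, 0.3801, 0.2439]
ee_rot: [0.71, 0.002, 0.704, 0.004]
contact_force: [1.2, -0.1, -1.6]
width: 0.0548
```

```bash
python3 - <<'E'
from h import *
import pickle
D=pickle.load(open("d0.pkl","rb")); c=viewer.get_calibration("top")
for t in("bay_rack","board"):
    m=D["top",t][0]["mask"]; cs,_=cv2.findContours(m.astype(np.uint8),0,2); k=max(cs,key=cv2.contourArea)
    print(t,[atz(c,q,.014).round(3)[:2].tolist() for q in cv2.boxPoints(cv2.minAreaRect(k))], atz(c,D["top",t][0]["centre"],.014))
E
```

```text
bay_rack [[0.581, -0.098], [0.595, -0.462], [0.467, -0.46], [0.452, -0.102]] [ 0.52195146 -0.26538171  0.014     ]
board [[0.603, 0.49], [0.609, 0.124], [0.485, 0.119], [0.478, 0.48]] [0.52409855 0.3002515  0.014     ]
```

>>> move_arm(
  rows=[
    [[-6, -20, 0], 0, 50],
    [[-6, -55, 0], 0, 50],
    [[-6, -95, -5], 0, 50],
    [[-6, -136, -8], 0, 50],
    [[-6, -177, -10], 0, 50],
    [[-6, -218, -10], 0, 50],
    [[-6, -260, -12], 0, 50],
    [[-6, -300, -12], 0, 50],
  ],
)

```text
clock: 6.17
position: [0.5351, 0.0781, 0.2482]
ee_rot: [0.71, 0.002, 0.704, 0.004]
contact_force: [0.7, -0.1, -2.3]
width: 0.0548
```

>>> move_arm(
  rows=[
    [[0, -41, 0], 0, 50],
    [[0, -82, 0], 0, 50],
    [[0, -123, 0], 0, 50],
    [[0, -164, -5], 0, 50],
    [[0, -205, -5], 0, 50],
    [[0, -246, -5], 0, 50],
    [[0, -287, -5], 0, 50],
    [[0, -325, -5], 0, 50],
  ],
)

```text
clock: 6.83
position: [0.5306, -0.2493, 0.2464]
ee_rot: [0.711, 0.002, 0.704, 0.003]
contact_force: [0.5, 0.3, -2.7]
width: 0.0548
```

>>> move_arm(
  rows=[
    [[0, -20, 0], 0, 50],
    [[0, -30, 0], 0, 50],
    [[0, -30, 0], 0, 50],
    [[0, -30, 0], 0, 50],
  ],
)

```text
clock: 7.17
position: [0.5304, -0.2784, 0.2462]
ee_rot: [0.71, 0.002, 0.704, 0.004]
contact_force: [0.5, -0.0, -2.3]
width: 0.0545
```

```bash
python3 shot.py r1 bay_rack
```

```text
7.1667 [ 0.5304 -0.2784  0.2462] yaw 0.002 tilt 0.0129
bay_rack [(0.69, [271.8, 111.9], 23946)]
```

View pics/r1.png

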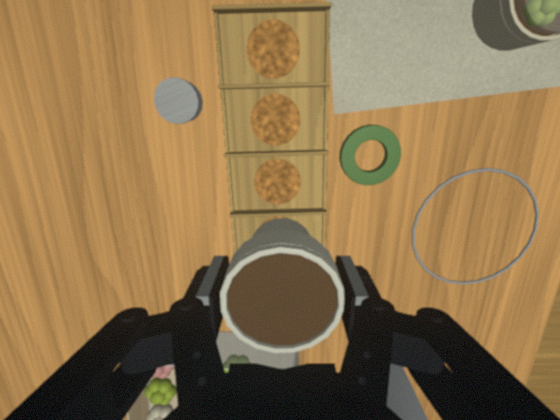

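The view shows three cork pads at (273,48), (275,118) and (277,180). The fourth is hidden behind the held pot. I'll fit the pads.

```bash
cat > pads.py <<'E'
from h import *
import pickle,sys
n=sys.argv[1]; c,im,D,s=pickle.load(open(n+".pkl","rb"))
hsv=cv2.cvtColor(im,cv2.COLOR_RGB2HSV)
for q in [(273,48),(275,118),(230,50),(40,200)]: print(q,hsv[q[1],q[0]])
m=((hsv[...,1]>135)&(hsv[...,0]<17)).astype(np.uint8)
m=cv2.morphologyEx(m,cv2.MORPH_CLOSE,np.ones((5,5)));m=cv2.morphologyEx(m,cv2.MORPH_OPEN,np.ones((7,7)))
cv2.imwrite(f"pics/{n}_m.png",m*255)
k,l,st,ce=cv2.connectedComponentsWithStats(m)
P=[]
for i in range(1,k):
    if st[i][4]>800:
        (X)=atz(c,ce[i],.012); print(ce[i].round(1),st[i],X.round(4))
E
python3 pads.py r1
```

```text
(273, 48) [ 17 153 165]
(275, 118) [ 17 151 169]
(230, 50) [ 21 115 168]
(40, 200) [ 18 140 190]
[273.1  48.9] [ 249   22   49   55 2154] [ 0.5219 -0.1366  0.012 ]
[29.8 67.6] [  9  46  49  44 932] [ 0.2459 -0.1567  0.012 ]
[274.8 119.3] [ 253   96   45   48 1743] [ 0.5235 -0.2127  0.012 ]
[276.9 181.4] [ 256  161   42   41 1382] [ 0.5257 -0.2892  0.012 ]
```

>>> move_arm(
  rows=[
    [[0, -40, 0], 0, 50],
    [[0, -80, 0], 0, 50],
    [[0, -90, 0], 0, 50],
    [[0, -90, 0], 0, 50],
    [[0, -90, 0], 0, 50],
  ],
)

```text
clock: 7.68
position: [0.5311, -0.3658, 0.2454]
ee_rot: [0.71, 0.002, 0.704, 0.005]
contact_force: [0.3, -0.1, -2.1]
width: 0.0548
```

```bash
python3 shot.py r2 bay_rack; python3 pads.py r2
```

```text
7.6833 [ 0.5311 -0.3658  0.2454] yaw 0.0045 tilt 0.0138
bay_rack [(0.69, [275.3, 99.9], 22788)]
(273, 48) [ 16 150 151]
(275, 118) [ 17 147 149]
(230, 50) [ 20 115 155]
(40, 200) [ 17 135 178]
[80.8 35.9] [ 63   7  43  57 883] [ 0.3106 -0.2122  0.012 ]
[274.4  37.6] [ 249   10   52   56 2280] [ 0.5237 -0.2124  0.012 ]
[473.9  43.7] [ 457   19   40   54 1255] [ 0.7473 -0.2171  0.012 ]
[41.8 48.1] [  7  22  58  58 955] [ 0.2649 -0.2245  0.012 ]
[124.3 100.5] [ 104   62   46   72 1299] [ 0.3476 -0.2792  0.012 ]
[276.  109.4] [ 254   86   46   48 1760] [ 0.5254 -0.2884  0.012 ]
[277.8 172.7] [ 257  152   43   43 1427] [ 0.5277 -0.3647  0.012 ]
[486.7 317.9] [469 301  52  40 806] [ 0.8421 -0.5859  0.012 ]
```

View pics/r2.png

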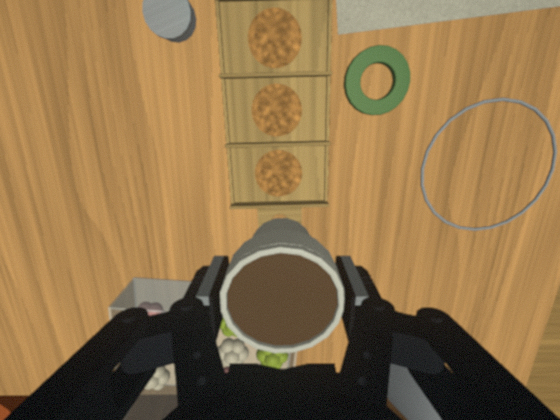

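View pics/r2_m.png

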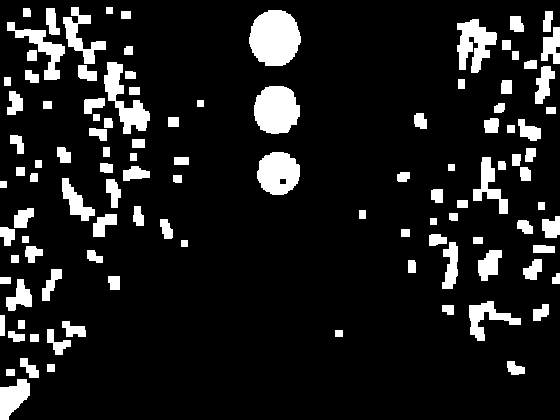

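Pad centres: bay 1 (grip) (.5277,-.3647), then (.5255,-.2887), (.5236,-.2126), (.5219,-.1366). They are spaced 76.0 mm apart, which agrees with the text. Lowering the collar pot.

```bash
cat > go.py <<'E'
from h import *
import sys
T=[float(x) for x in sys.argv[1:4]]; s,R=tool(); print(delta(T).round(1),"yaw",np.arctan2(R[1,2],R[0,2]).round(4),"pos",s["position"].round(4),"F",s["contact_force"].round(2))
E
python3 go.py .5277 -.364 .055;python3 go.py .5277 -.364 .0415
```

```text
[190.7  -0.8  -5.3] yaw 0.0057 pos [ 0.5312 -0.3651  0.2457] F [-0.03  0.03 -2.22]
[204.2  -0.9  -5.4] yaw 0.0057 pos [ 0.5312 -0.3651  0.2457] F [-0.03  0.03 -2.22]
```

>>> move_arm(
  rows=[
    [[25, 0, -3], 0, 50],
    [[60, -1, -5], 0, 50],
    [[95, -1, -5], 0, 50],
    [[130, -1, -5], 0, 50],
    [[160, -1, -5], 0, 50],
    [[178, -1, -5], 0, 50],
    [[186, -1, -5], 0, 50],
    [[190, -1, -5], 0, 50],
  ],
)

```text
clock: 8.45
position: [0.5277, -0.3622, 0.0547]
ee_rot: [0.71, 0.002, 0.704, 0.007]
contact_force: [0.1, -0.9, -1.6]
width: 0.0546
```

```bash
python3 go.py .5277 -.364 .0415; python3 shot.py p1 ""
```

```text
[13.1 -1.9 -0.1] yaw 0.0072 pos [ 0.5277 -0.3622  0.0547] F [ 0.11 -0.9  -1.65]
8.45 [ 0.5277 -0.3622  0.0547] yaw 0.0072 tilt 0.0142
```

View pics/p1.png

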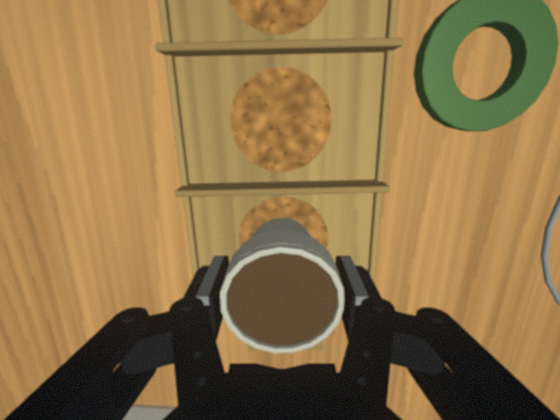

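>>> move_arm(
  rows=[
    [[3, -2, 0], 0, 50],
    [[6, -2, 0], 0, 50],
    [[9, -2, 0], 0, 50],
    [[11, -2, 0], 0, 50],
    [[12, -2, 0], 0, 50],
    [[12, -2, 0], 0, 50],
  ],
)

```text
clock: 9.0
position: [0.5281, -0.3648, 0.0432]
ee_rot: [0.71, 0.001, 0.704, 0.006]
contact_force: [0.7, 1.1, -1.4]
width: 0.0548
```

>>> move_arm(
  rows=[
    [[1, 0, 0], 0, 50],
    [[2, 0, 0], 0, 50],
    [[3, 0, 0], 0, 50],
    [[3, 0, 0], 0, 50],
  ],
)

```text
clock: 9.33
position: [0.5283, -0.3649, 0.0408]
ee_rot: [0.71, 0.001, 0.704, 0.006]
contact_force: [-1.4, 0.9, 1.8]
width: 0.0548
```

>>> move_arm(
  rows=[
    [[0.5, 0, 0], 0, 58],
    [[0, 0, 0], 0, 64],
    [[0, 0, 0], 0, 72],
    [[0, 0, 0], 0, 80],
    [[0, 0, 0], 0, 82],
    [[0, 0, 0], 0, 82],
  ],
)

```text
clock: 9.83
position: [0.5283, -0.3649, 0.0408]
ee_rot: [0.71, 0.001, 0.704, 0.006]
contact_force: [-0.1, 0.4, -0.5]
width: 0.0821
```

```bash
python3 go.py .546 .3202 .23; python3 shot.py p1b ""
```

```text
[-181.8  686.9   24.1] yaw 0.0068 pos [ 0.5283 -0.3649  0.0408] F [-0.09  0.38 -0.51]
9.8333 [ 0.5283 -0.3649  0.0408] yaw 0.0068 tilt 0.0138
```

View pics/p1b.png

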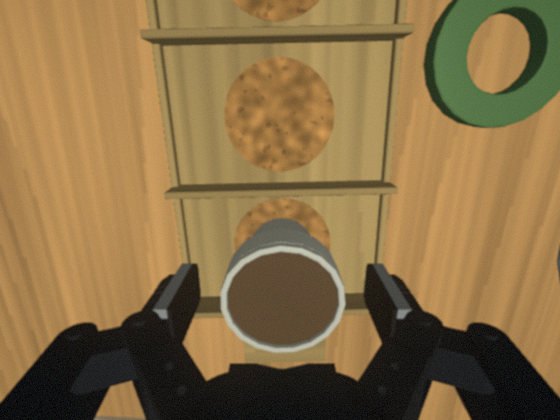

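>>> move_arm(
  rows=[
    [[-25, 0, 0], 0, 82],
    [[-65, 0, 0], 0, 82],
    [[-95, 20, 0], 0, 82],
    [[-110, 58, 2], 0, 82],
    [[-115, 99, 4], 0, 82],
    [[-115, 140, 6], 0, 82],
    [[-115, 181, 8], 0, 82],
    [[-115, 222, 9], 0, 82],
  ],
)

```text
clock: 10.55
position: [0.5346, -0.1424, 0.1586]
ee_rot: [0.711, 0.001, 0.704, 0.006]
contact_force: [0.7, 1.1, -1.0]
width: 0.0821
```

>>> move_arm(
  rows=[
    [[0, 41, 2], 0, 82],
    [[0, 82, 4], 0, 82],
    [[0, 123, 5], 0, 82],
    [[0, 164, 6], 0, 82],
    [[0, 205, 8], 0, 82],
    [[0, 246, 10], 0, 82],
    [[0, 287, 11], 0, 82],
    [[0, 328, 12], 0, 82],
  ],
)

```text
clock: 11.22
position: [0.5443, 0.1877, 0.1623]
ee_rot: [0.711, 0.001, 0.703, 0.006]
contact_force: [0.4, -1.0, 0.9]
width: 0.0822
```

```bash
python3 go.py .547 .3202 .13; python3 go.py .547 .3202 .041
```

```text
[ 33.7 132.1   3.2] yaw 0.0062 pos [0.5443 0.1877 0.1623] F [ 0.38 -0.99  0.87]
[122.7 131.2   2.2] yaw 0.0062 pos [0.5443 0.1877 0.1623] F [ 0.38 -0.99  0.87]
```

>>> move_arm(
  rows=[
    [[0, 41, 2], 0, 64],
    [[0, 82, 3], 0, 64],
    [[0, 120, 3], 0, 64],
    [[15, 132, 3], 0, 64],
    [[50, 132, 3], 0, 64],
    [[85, 131, 2], 0, 64],
    [[112, 131, 2], 0, 64],
    [[118, 131, 2], 0, 64],
  ],
)

```text
clock: 11.88
position: [0.543, 0.3186, 0.0407]
ee_rot: [0.708, -0.0, 0.706, 0.005]
contact_force: [-1.0, -0.6, 0.4]
width: 0.064
```

```bash
python3 go.py .547 .3202 .043; python3 shot.py g3 ""
```

```text
[-2.3  1.6  4. ] yaw 0.0067 pos [0.543  0.3186 0.0407] F [-0.98 -0.58  0.4 ]
11.8833 [0.543  0.3186 0.0407] yaw 0.0067 tilt 0.0066
```

View pics/g3.png

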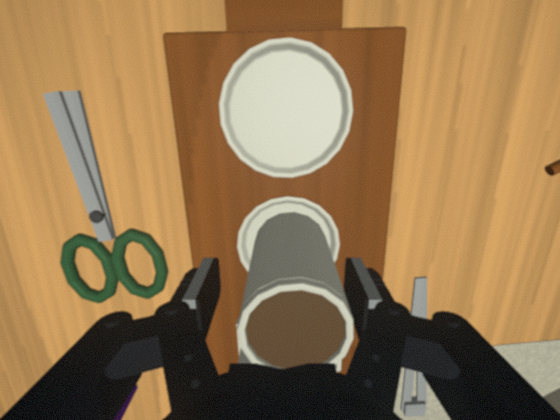

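The tall pot sits about 4 mm to the right (297 against 282), which agrees with the computed offset. I'll correct and close.

>>> move_arm(
  rows=[
    [[-2, 2, 3], 0, 64],
    [[-2, 2, 4], 0, 64],
    [[-2, 2, 4], 0, 48],
    [[-2, 2, 4], 0, 38],
    [[-2, 2, 4], 0, 38],
    [[-2, 2, 4], 0, 38],
    [[-2, 2, 4], 0, 38],
    [[-2, 2, 4], 0, 38],
  ],
)

```text
clock: 12.6
position: [0.5492, 0.3214, 0.0461]
ee_rot: [0.71, 0.001, 0.705, 0.005]
contact_force: [-0.7, 0.0, 6.2]
width: 0.0429
```

```bash
python3 go.py .547 .3202 .043; python3 shot.py g3b ""
```

```text
[ 3.1 -1.2 -2.3] yaw 0.0062 pos [0.5492 0.3214 0.0461] F [-0.69  0.03  6.17]
12.6 [0.5492 0.3214 0.0461] yaw 0.0062 tilt 0.0113
```

View pics/g3b.png

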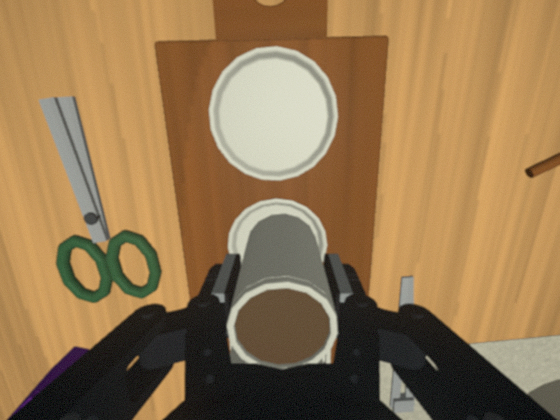

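>>> move_arm(
  rows=[
    [[-4, 0, 0], 0, 38],
    [[-14, 0, 0], 0, 38],
    [[-35, 0, 0], 0, 38],
    [[-65, 0, 0], 0, 38],
    [[-100, -8, 0], 0, 38],
    [[-120, -40, -2], 0, 38],
    [[-125, -80, -4], 0, 38],
    [[-125, -120, -6], 0, 38],
  ],
)

```text
clock: 13.32
position: [0.5444, 0.2, 0.1735]
ee_rot: [0.712, 0.0, 0.702, 0.007]
contact_force: [0.7, -1.1, -1.2]
width: 0.0432
```

>>> move_arm(
  rows=[
    [[0, -41, -2], 0, 38],
    [[0, -82, -4], 0, 38],
    [[0, -123, -6], 0, 38],
    [[0, -164, -8], 0, 38],
    [[0, -205, -9], 0, 38],
    [[0, -246, -10], 0, 38],
    [[0, -287, -11], 0, 38],
    [[0, -328, -12], 0, 38],
  ],
)

```text
clock: 13.98
position: [0.5348, -0.1301, 0.171]
ee_rot: [0.712, 0.0, 0.702, 0.006]
contact_force: [0.7, 0.5, -0.9]
width: 0.0433
```

```bash
python3 go.py .5255 -.2875 .054
```

```text
[ 115.3 -158.5  -12.3] yaw 0.0085 pos [ 0.5348 -0.1301  0.171 ] F [ 0.66  0.45 -0.86]
```

>>> move_arm(
  rows=[
    [[0, -41, -4], 0, 38],
    [[0, -82, -7], 0, 38],
    [[0, -122, -10], 0, 38],
    [[5, -153, -11], 0, 38],
    [[30, -158, -12], 0, 38],
    [[65, -158, -12], 0, 38],
    [[95, -158, -12], 0, 38],
    [[110, -158, -12], 0, 38],
  ],
)

```text
clock: 14.65
position: [0.5233, -0.2862, 0.0562]
ee_rot: [0.71, 0.002, 0.704, 0.007]
contact_force: [-0.4, 0.4, -2.2]
width: 0.043
```

```bash
python3 go.py .5255 -.2875 .044; python3 shot.py p2 ""
```

```text
[12.2 -1.5  2.1] yaw 0.0073 pos [ 0.5233 -0.2862  0.0562] F [-0.42  0.37 -2.15]
14.65 [ 0.5233 -0.2862  0.0562] yaw 0.0073 tilt 0.0162
```

View pics/p2.png

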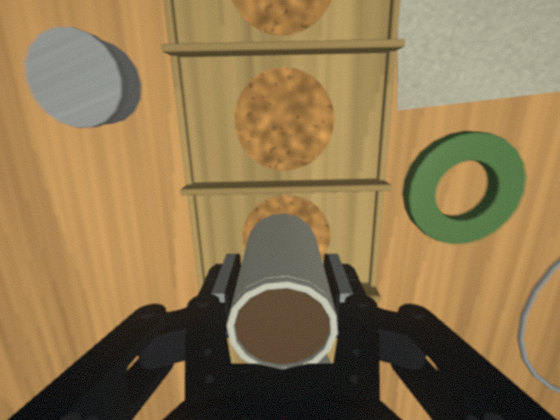

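>>> move_arm(
  rows=[
    [[3, -1, 1], 0, 38],
    [[6, -1, 2], 0, 38],
    [[9, -1, 2], 0, 38],
    [[11, -1, 2], 0, 38],
    [[12, -1, 2], 0, 38],
    [[13, -1, 2], 0, 38],
    [[13, -1, 2], 0, 38],
  ],
)

```text
clock: 15.28
position: [0.525, -0.2862, 0.0423]
ee_rot: [0.71, 0.002, 0.704, 0.008]
contact_force: [-0.2, 0.4, 0.6]
width: 0.043
```

>>> move_arm(
  rows=[
    [[1, 0, 0], 0, 38],
    [[1.5, 0, 0], 0, 38],
    [[1, 0, 0], 0, 46],
    [[1, 0, 0], 0, 52],
    [[1, 0, 0], 0, 60],
    [[1, 0, 0], 0, 66],
    [[1, 0, 0], 0, 66],
    [[-5, 0, 0], 0, 66],
  ],
)

```text
clock: 15.95
position: [0.5242, -0.2858, 0.0463]
ee_rot: [0.709, 0.003, 0.705, 0.008]
contact_force: [-0.2, 1.1, 0.7]
width: 0.0659
```

```bash
python3 shot.py p2b ""
```

```text
15.95 [ 0.5242 -0.2858  0.0463] yaw 0.0078 tilt 0.0169
```

View pics/p2b.png

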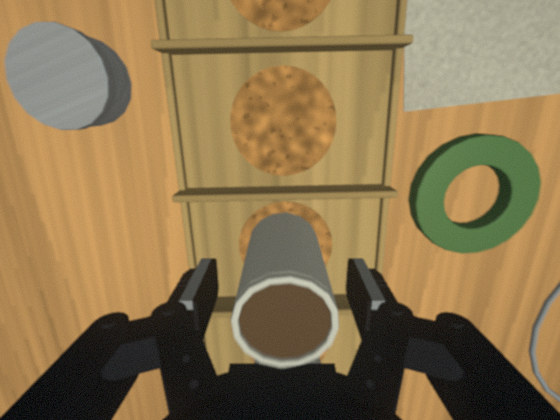

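>>> move_arm(
  rows=[
    [[-25, 0, 0], 0, 66],
    [[-65, 0, 0], 0, 66],
    [[-95, 20, 0], 0, 70],
    [[-110, 58, 2], 0, 76],
    [[-115, 99, 4], 0, 84],
    [[-115, 140, 6], 0, 84],
    [[-115, 181, 8], 0, 84],
    [[-115, 222, 9], 0, 84],
  ],
)

```text
clock: 16.67
position: [0.5316, -0.0644, 0.1671]
ee_rot: [0.711, 0.002, 0.704, 0.007]
contact_force: [1.2, 0.0, -0.4]
width: 0.0837
```

>>> move_arm(
  rows=[
    [[0, 41, 2], 0, 84],
    [[0, 82, 4], 0, 84],
    [[0, 123, 5], 0, 84],
    [[0, 164, 6], -0.1, 84],
    [[0, 205, 8], -0.107, 84],
    [[0, 245, 8], -0.107, 84],
    [[0, 255, 8], -0.107, 84],
    [[0, 255, 8], -0.107, 84],
  ],
)

```text
clock: 17.33
position: [0.5375, 0.1936, 0.171]
ee_rot: [0.71, -0.037, 0.702, 0.047]
contact_force: [-0.4, -0.0, -0.2]
width: 0.0837
```

```bash
python3 go.py .5462 .2467 .1; python3 shot.py g4 hex_pot
```

```text
[71.9 50.7 14. ] yaw 0.1186 pos [0.5375 0.1936 0.171 ] F [-0.43 -0.01 -0.15]
17.3333 [0.5375 0.1936 0.171 ] yaw 0.1186 tilt 0.0183
hex_pot [(0.84, [135.5, 175.3], 4202), (0.72, [303.5, 309.3], 3129), (0.59, [298.7, 143.4], 4007)]
```

View pics/g4.png

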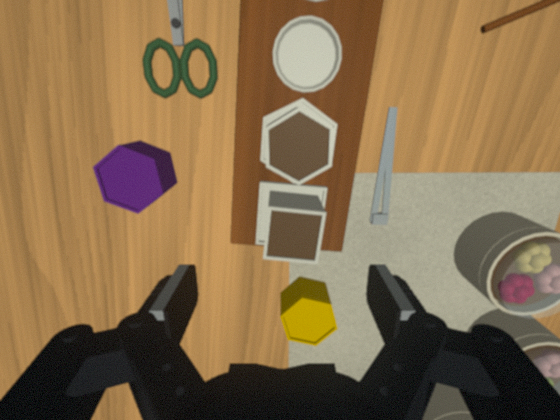

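>>> move_arm(
  rows=[
    [[0, 40, 10], 0, 84],
    [[30, 51, 14], 0, 84],
    [[65, 51, 14], 0, 84],
    [[90, 51, 14], 0, 84],
    [[110, 51, 14], 0, 84],
    [[115, 51, 14], 0, 84],
  ],
)

```text
clock: 17.93
position: [0.5446, 0.241, 0.0529]
ee_rot: [0.707, -0.037, 0.705, 0.043]
contact_force: [-0.2, -0.3, -0.6]
width: 0.0841
```

```bash
python3 go.py .5462 .2467 .025; python3 shot.py g5 ""
```

```text
[28.   5.2  2.2] yaw 0.1131 pos [0.5446 0.241  0.0529] F [-0.15 -0.26 -0.57]
17.9333 [0.5446 0.241  0.0529] yaw 0.1131 tilt 0.0103
```

View pics/g5.png

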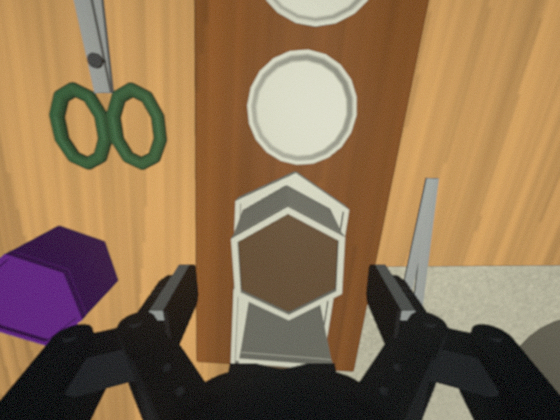

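```bash
python3 - <<'E'
from h import *; import pickle
c=pickle.load(open("g5.pkl","rb"))[0]
for z in(0,.02):
  for q in[(425,180),(408,268),(402,290),(350,370)]: print(z,q,atz(c,q,z).round(4))
E
```

```text
0 (425, 180) [0.6352 0.286  0.    ]
0 (408, 268) [0.6401 0.2198 0.    ]
0 (402, 290) [0.6401 0.2009 0.    ]
0 (350, 370) [0.6152 0.1201 0.    ]
0.02 (425, 180) [0.625  0.2897 0.02  ]
0.02 (408, 268) [0.6293 0.2301 0.02  ]
0.02 (402, 290) [0.6294 0.2132 0.02  ]
0.02 (350, 370) [0.607  0.1406 0.02  ]
```

>>> move_arm(
  rows=[
    [[8, 4, 2], 0, 78],
    [[18, 5, 2], 0, 74],
    [[25, 5, 2], 0, 74],
    [[27, 5, 2], 0, 74],
    [[27, 5, 2], 0, 74],
  ],
)

```text
clock: 18.4
position: [0.5465, 0.2467, 0.0265]
ee_rot: [0.707, -0.037, 0.704, 0.043]
contact_force: [-0.4, 0.5, 0.2]
width: 0.0742
```

```bash
python3 go.py .5462 .2467 .025; python3 shot.py g6 ""
```

```text
[ 1.5  0.1 -0.3] yaw 0.1132 pos [0.5465 0.2467 0.0265] F [-0.37  0.54  0.22]
18.4 [0.5465 0.2467 0.0265] yaw 0.1132 tilt 0.0107
```

View pics/g6.png

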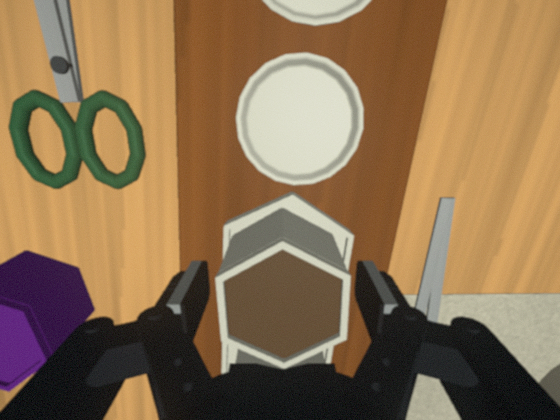

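>>> move_arm(
  rows=[
    [[3, 0, 0], 0, 74],
    [[3, 0, 0], 0, 60],
    [[3, 0, 0], 0, 50],
    [[3, 0, 0], 0, 50],
    [[3, 0, 0], 0, 50],
    [[3, 0, 0], 0, 50],
    [[3, 0, 0], 0, 50],
    [[3, 0, 0], 0, 50],
  ],
)

```text
clock: 19.12
position: [0.5471, 0.247, 0.0243]
ee_rot: [0.708, -0.036, 0.704, 0.044]
contact_force: [-0.2, 0.6, 3.7]
width: 0.0554
```

```bash
python3 shot.py g7 ""
```

```text
19.1167 [0.5471 0.247  0.0243] yaw 0.1132 tilt 0.012
```

View pics/g7.png

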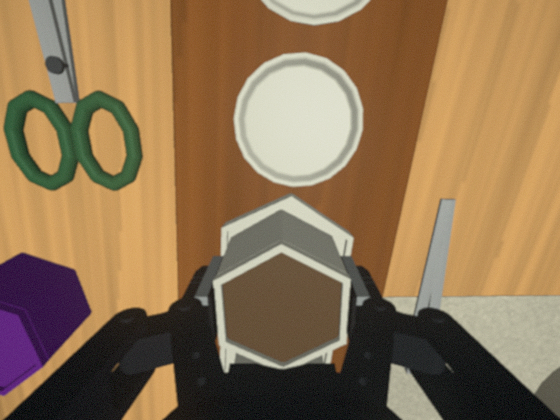

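>>> move_arm(
  rows=[
    [[-4, 0, 0], 0, 50],
    [[-14, 0, 0], 0, 50],
    [[-35, 0, 0], 0, 50],
    [[-65, 0, 0], 0, 50],
    [[-100, -5, 0], 0, 50],
    [[-125, -35, 0], 0.03, 50],
    [[-135, -75, -1], 0.06, 50],
    [[-135, -116, -2], 0.088, 50],
  ],
)

```text
clock: 19.83
position: [0.5594, 0.13, 0.1623]
ee_rot: [0.712, -0.005, 0.702, 0.013]
contact_force: [1.3, -0.8, -1.8]
width: 0.0558
```

```bash
python3 go.py .5236 -.2126 .16
```

```text
[  -2.1 -341.5  -44.9] yaw 0.0267 pos [0.5594 0.13   0.1623] F [ 1.32 -0.76 -1.82]
```

>>> move_arm(
  rows=[
    [[0, -41, -5], 0, 50],
    [[0, -82, -10], 0, 50],
    [[0, -123, -15], 0, 50],
    [[0, -164, -20], 0, 50],
    [[0, -205, -26], 0, 50],
    [[0, -246, -32], 0, 50],
    [[0, -287, -38], 0, 50],
    [[0, -325, -44], 0, 50],
  ],
)

```text
clock: 20.5
position: [0.5231, -0.1983, 0.1585]
ee_rot: [0.712, -0.005, 0.703, 0.013]
contact_force: [1.1, -0.7, -0.7]
width: 0.0554
```

```bash
python3 go.py .5236 -.2126 .045; python3 shot.py r3 ""
```

```text
[113.3 -15.6  -1.4] yaw 0.0262 pos [ 0.5231 -0.1983  0.1585] F [ 1.12 -0.71 -0.67]
20.5 [ 0.5231 -0.1983  0.1585] yaw 0.0262 tilt 0.0167
```

View pics/r3.png

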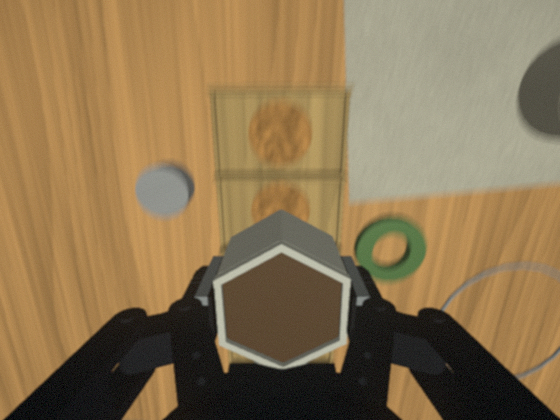

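>>> move_arm(
  rows=[
    [[5, -14, -1], 0, 50],
    [[30, -16, -1], 0, 50],
    [[60, -16, -1], 0, 50],
    [[90, -16, -1], 0, 50],
    [[108, -16, -1], 0, 50],
    [[112, -16, -1], 0, 50],
    [[112, -16, -1], 0, 50],
  ],
)

```text
clock: 21.13
position: [0.5226, -0.2212, 0.0452]
ee_rot: [0.71, -0.007, 0.704, 0.01]
contact_force: [0.2, -0.4, -0.4]
width: 0.0557
```

```bash
python3 go.py .5236 -.2126 .022; python3 shot.py p3 ""
```

```text
[23.3  8.5  1. ] yaw 0.0234 pos [ 0.5226 -0.2212  0.0452] F [ 0.25 -0.37 -0.44]
21.1333 [ 0.5226 -0.2212  0.0452] yaw 0.0234 tilt 0.0102
```

View pics/p3.png

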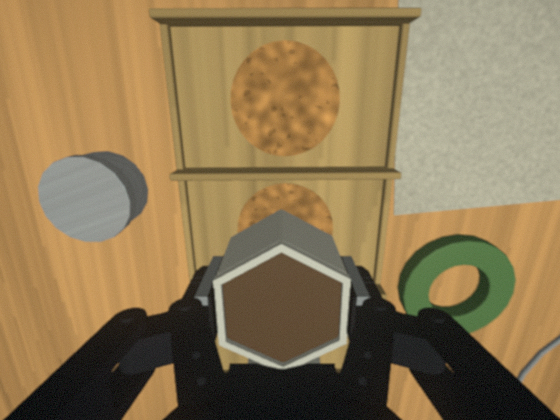

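>>> move_arm(
  rows=[
    [[0, 5, 1], 0, 50],
    [[0, 8, 1], 0, 50],
    [[0, 8, 1], 0, 50],
    [[0, 8, 1], 0, 50],
  ],
)

```text
clock: 21.52
position: [0.5252, -0.2137, 0.0478]
ee_rot: [0.712, -0.008, 0.702, 0.009]
contact_force: [0.2, -0.8, -1.3]
width: 0.0556
```

```bash
python3 go.py .5236 -.2126 .022; python3 shot.py p3b "";
```

```text
[25.8  1.1 -1.9] yaw 0.0242 pos [ 0.5252 -0.2137  0.0478] F [ 0.21 -0.79 -1.29]
21.5167 [ 0.5252 -0.2137  0.0478] yaw 0.0242 tilt 0.0139
```

View pics/p3b.png

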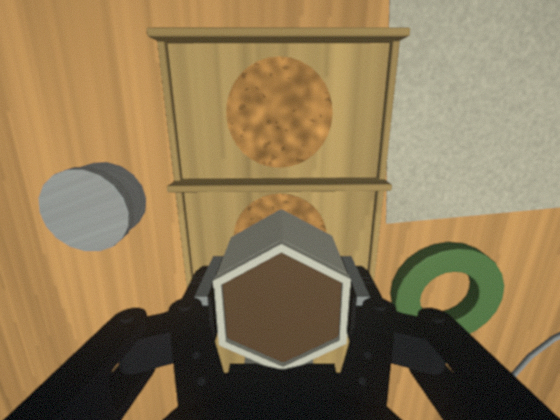

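```bash
python3 - <<'E'
from foam import *
c,im,D,s=pickle.load(open("p3b.pkl","rb"))
m,ce,st=foam(im,(282,310)); print(ce,st)
p=s["position"]; print("foam-TCP",(atz(c,ce,p[2]-.0083+.044-.001)-p).round(4))
E
python3 pads.py p3b | tail -4
```

```text
[281.84056122 308.11553997] [ 223  254  118  108 9408]
foam-TCP [-0.0011 -0.0005  0.0347]
(40, 200) [ 51  11 156]
[279.1 111.6] [ 228   58  103  108 8653] [ 0.5216 -0.1357  0.012 ]
[278.4 209.5] [ 238  195   84   33 1333] [ 0.5225 -0.1944  0.012 ]
[ 50.7 307. ] [ 38 285  27  43 879] [ 0.3655 -0.2694  0.012 ]
```

>>> move_arm(
  rows=[
    [[4, 1, -1], 0, 50],
    [[8, 1.5, -1.5], 0, 50],
    [[12, 1.5, -1.5], 0, 50],
    [[16, 1.5, -1.5], 0, 50],
    [[18, 1.5, -1.5], 0, 50],
    [[18, 1.5, -1.5], 0, 50],
  ],
)

```text
clock: 22.07
position: [0.5232, -0.2121, 0.0286]
ee_rot: [0.711, -0.007, 0.703, 0.009]
contact_force: [-0.1, -0.6, -0.8]
width: 0.0554
```

```bash
python3 go.py .5238 -.2122 .022; python3 shot.py p3c "";
```

```text
[ 6.6 -0.1  0.5] yaw 0.0239 pos [ 0.5232 -0.2121  0.0286] F [-0.1  -0.64 -0.79]
22.0667 [ 0.5232 -0.2121  0.0286] yaw 0.0239 tilt 0.0123
```

View pics/p3c.png

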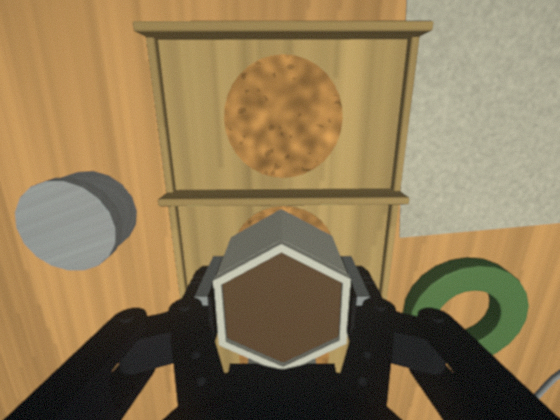

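>>> move_arm(
  rows=[
    [[3, 0, 0], 0, 50],
    [[5, 0, 0], 0, 50],
    [[7, 0, 0], 0, 50],
    [[8, 0, 0], 0, 50],
    [[8, 0, 0], 0, 50],
  ],
)

```text
clock: 22.53
position: [0.5235, -0.2122, 0.0208]
ee_rot: [0.711, -0.008, 0.703, 0.009]
contact_force: [-0.0, -0.2, -1.0]
width: 0.0555
```

>>> move_arm(
  rows=[
    [[1, 0, 0], 0, 50],
    [[2, 0, 0], 0, 50],
    [[2.5, 0, 0], 0, 50],
    [[2.5, 0, 0], 0, 50],
  ],
)

```text
clock: 22.87
position: [0.5237, -0.2123, 0.0205]
ee_rot: [0.712, -0.008, 0.702, 0.009]
contact_force: [-3.2, 0.8, 13.1]
width: 0.0549
```

>>> move_arm(
  rows=[
    [[-0.5, 0, 0], 0, 50],
    [[-0.5, 0, 0], 0, 58],
    [[-0.5, 0, 0], 0, 66],
    [[-0.5, 0, 0], 0, 76],
    [[-0.5, 0, 0], 0, 82],
    [[-0.5, 0, 0], 0, 84],
    [[-5, 0, 0], 0, 84],
  ],
)

```text
clock: 23.45
position: [0.5229, -0.2119, 0.0246]
ee_rot: [0.711, -0.007, 0.703, 0.01]
contact_force: [0.2, 0.3, 0.5]
width: 0.0841
```

```bash
python3 shot.py p3d ""; python3 go.py .5511 .1715 .16
```

```text
23.45 [ 0.5229 -0.2119  0.0246] yaw 0.0241 tilt 0.0115
[-133.   383.3   38.4] yaw 0.0241 pos [ 0.5237 -0.2124  0.0259] F [-0.02 -0.03 -0.22]
```

View pics/p3d.png

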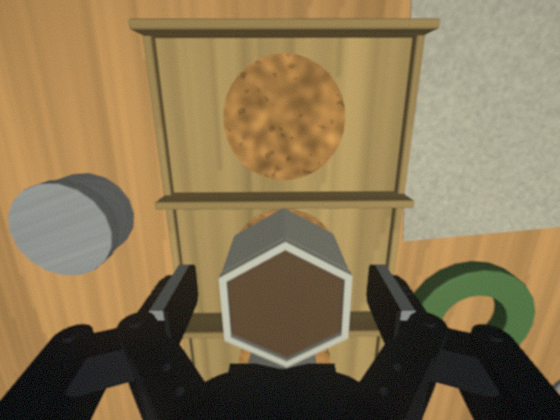

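Hex pot is standing free between its dividers at (286,300). Next is the square pot.

>>> move_arm(
  rows=[
    [[-20, 0, 0], 0, 84],
    [[-58, 0, 0], 0, 84],
    [[-95, 10, 0], 0, 84],
    [[-120, 40, 4], 0, 84],
    [[-130, 80, 8], 0, 84],
    [[-130, 121, 12], 0, 84],
    [[-130, 162, 16], 0, 84],
    [[-130, 203, 20], 0, 84],
  ],
)

```text
clock: 24.17
position: [0.5372, -0.0076, 0.1574]
ee_rot: [0.712, -0.008, 0.702, 0.009]
contact_force: [0.2, 0.1, 0.2]
width: 0.0839
```

```bash
python3 go.py .5511 .1715 .14
```

```text
[ 18.  178.7  17.9] yaw 0.0233 pos [ 0.5372 -0.0076  0.1574] F [0.15 0.14 0.21]
```

>>> move_arm(
  rows=[
    [[0, 41, 5], 0.012, 84],
    [[0, 82, 10], 0.012, 80],
    [[0, 123, 15], 0.012, 76],
    [[0, 160, 18], 0.012, 76],
    [[15, 176, 18], 0.012, 76],
    [[40, 176, 18], 0.012, 76],
    [[50, 176, 18], 0.012, 76],
    [[50, 176, 18], 0.012, 76],
  ],
)

```text
clock: 24.83
position: [0.5494, 0.1686, 0.1053]
ee_rot: [0.71, -0.004, 0.704, 0.004]
contact_force: [1.0, -0.1, -0.2]
width: 0.076
```

```bash
python3 go.py .5511 .1715 .032; python3 shot.py g8 ""
```

```text
[73.3  2.9  1.1] yaw 0.0119 pos [0.5494 0.1686 0.1053] F [ 1.03 -0.08 -0.19]
24.8333 [0.5494 0.1686 0.1053] yaw 0.0119 tilt 0.0085
```

View pics/g8.png

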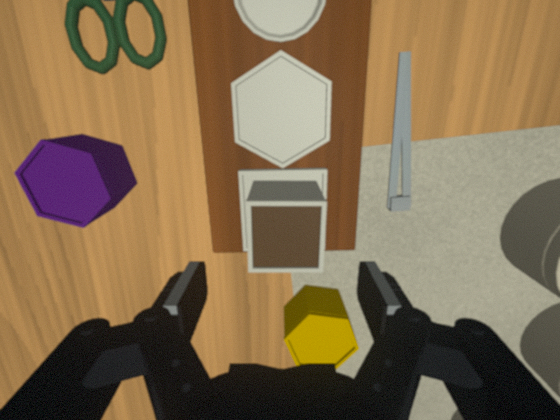

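```bash
python3 - <<'E'
from h import *; import pickle
c=pickle.load(open("g8.pkl","rb"))[0]
for z in(.0,.03,.044):
  print(z,[atz(c,q,z).round(3)[:2].tolist() for q in[(286,290),(335,288),(357,340),(320,366)]])
c=pickle.load(open("w1.pkl","rb"))[0]
for z in(.0,.03,.044):
  print(z,[atz(c,q,z).round(3)[:2].tolist() for q in[(285,285),(310,277),(327,307),(310,326)]])
E
```

```text
0.0 [[0.555, 0.082], [0.602, 0.084], [0.629, 0.022], [0.592, -0.012]]
0.03 [[0.554, 0.102], [0.595, 0.104], [0.619, 0.05], [0.587, 0.02]]
0.044 [[0.553, 0.112], [0.592, 0.114], [0.614, 0.063], [0.584, 0.035]]
0.0 [[0.555, 0.072], [0.592, 0.086], [0.62, 0.032], [0.595, -0.003]]
0.03 [[0.555, 0.092], [0.589, 0.105], [0.615, 0.055], [0.591, 0.022]]
0.044 [[0.555, 0.101], [0.588, 0.113], [0.612, 0.066], [0.59, 0.034]]
```

>>> move_arm(
  rows=[
    [[20, 3, 1], 0, 76],
    [[45, 3, 1], 0, 72],
    [[63, 3, 1], 0, 70],
    [[70, 3, 1], 0, 70],
    [[72, 3, 1], 0, 70],
  ],
)

```text
clock: 25.3
position: [0.5525, 0.1705, 0.0346]
ee_rot: [0.711, -0.003, 0.703, 0.004]
contact_force: [0.7, 0.8, 0.0]
width: 0.07
```

```bash
python3 go.py .5511 .1715 .032; python3 shot.py g9 ""
```

```text
[ 2.5  1.  -1.4] yaw 0.0096 pos [0.5525 0.1705 0.0346] F [0.65 0.77 0.04]
25.3 [0.5525 0.1705 0.0346] yaw 0.0096 tilt 0.0103
```

View pics/g9.png

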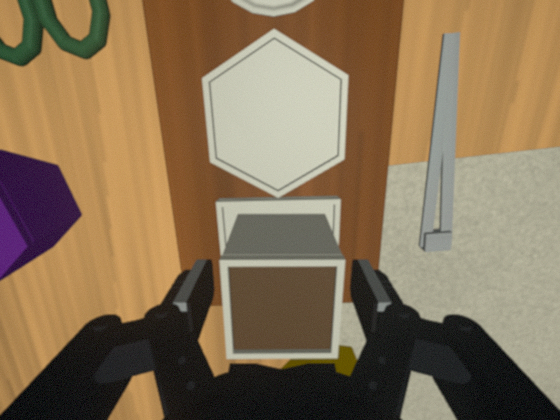

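The square pot is centred and aligned at (282,308). Closing.

>>> move_arm(
  rows=[
    [[2, 1, -0.5], 0, 66],
    [[2, 1, -0.5], 0, 52],
    [[2, 1, -0.5], 0, 45],
    [[2, 1, -0.5], 0, 45],
    [[2, 1, -0.5], 0, 45],
    [[2, 1, -0.5], 0, 45],
    [[2, 1, -0.5], 0, 45],
    [[2, 1, -0.5], 0, 45],
  ],
)

```text
clock: 26.02
position: [0.5534, 0.1719, 0.0346]
ee_rot: [0.712, -0.003, 0.702, 0.004]
contact_force: [-1.0, -0.7, 6.2]
width: 0.0499
```

```bash
python3 shot.py g10 ""; python3 go.py .5217 -.1362 .16
```

```text
26.0167 [0.5534 0.1719 0.0346] yaw 0.0101 tilt 0.0141
[-126.2 -307.6  -33. ] yaw 0.0101 pos [0.5534 0.1718 0.0346] F [-1.22 -1.37  6.57]
```

View pics/g10.png

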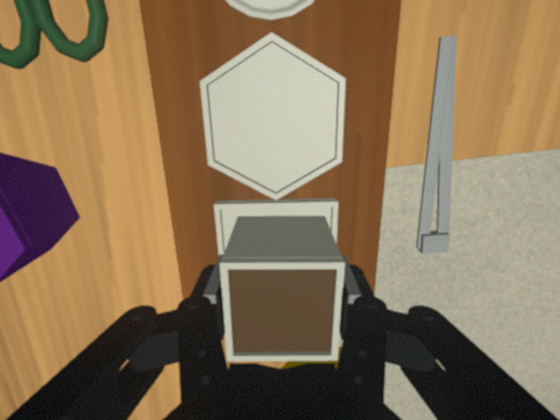

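>>> move_arm(
  rows=[
    [[-4, 0, 0], 0, 45],
    [[-14, 0, 0], 0, 45],
    [[-35, 0, 0], 0, 45],
    [[-65, 0, 0], 0, 45],
    [[-95, -10, -1], -0.015, 45],
    [[-105, -45, -4], -0.015, 45],
    [[-105, -86, -8], -0.015, 45],
    [[-105, -127, -12], -0.015, 45],
  ],
)

```text
clock: 26.73
position: [0.5418, 0.044, 0.1414]
ee_rot: [0.713, -0.01, 0.701, 0.01]
contact_force: [0.3, -1.2, -1.1]
width: 0.0497
```

>>> move_arm(
  rows=[
    [[0, -40, -4], 0, 45],
    [[0, -80, -9], 0, 45],
    [[0, -120, -14], 0, 45],
    [[0, -150, -17], 0, 45],
    [[0, -170, -20], 0, 45],
    [[0, -180, -21], 0, 45],
    [[0, -180, -21], 0, 45],
    [[0, -180, -21], 0, 45],
  ],
)

```text
clock: 27.4
position: [0.5257, -0.136, 0.1411]
ee_rot: [0.713, -0.009, 0.701, 0.01]
contact_force: [0.1, -0.3, -1.4]
width: 0.0496
```

```bash
python3 go.py .5217 -.1362 .056
```

```text
[85.  -0.2 -5.5] yaw 0.0266 pos [ 0.5257 -0.136   0.1411] F [ 0.06 -0.27 -1.38]
```

>>> move_arm(
  rows=[
    [[20, 0, -4], 0, 45],
    [[50, 0, -5], 0, 45],
    [[72, 0, -5], 0, 45],
    [[82, 0, -5], 0, 45],
    [[85, 0, -5], 0, 45],
    [[85, 0, -5], 0, 45],
  ],
)

```text
clock: 27.9
position: [0.5223, -0.1347, 0.0557]
ee_rot: [0.713, -0.009, 0.701, 0.011]
contact_force: [-0.1, 0.1, -1.4]
width: 0.0494
```

```bash
python3 go.py .5217 -.1362 .033; python3 shot.py p4 ""
```

```text
[22.7 -1.5 -1. ] yaw 0.0281 pos [ 0.5223 -0.1347  0.0557] F [-0.11  0.13 -1.44]
27.9 [ 0.5223 -0.1347  0.0557] yaw 0.0281 tilt 0.0171
```

View pics/p4.png

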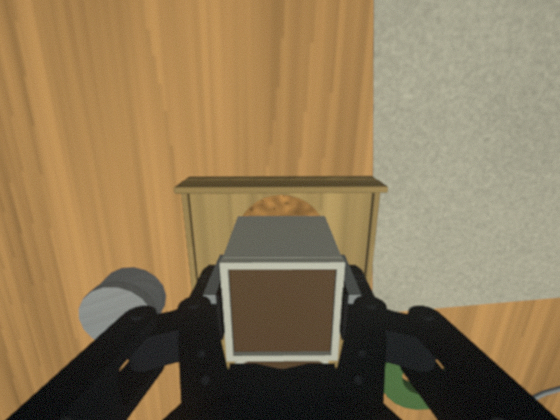

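>>> move_arm(
  rows=[
    [[5, -1, -1], 0, 45],
    [[10, -1, -1], 0, 45],
    [[15, -1, -1], 0, 45],
    [[19, -1, -1], 0, 45],
    [[22, -1, -1], 0, 45],
    [[23, -1, -1], 0, 45],
    [[23.5, -1, -1], 0, 45],
    [[23.5, -1, -1], 0, 45],
  ],
)

```text
clock: 28.62
position: [0.5225, -0.1363, 0.033]
ee_rot: [0.714, -0.009, 0.7, 0.01]
contact_force: [1.2, -1.1, -0.7]
width: 0.0493
```

>>> move_arm(
  rows=[
    [[1, 0, 0], 0, 45],
    [[2, 0, 0], 0, 45],
    [[2.5, 0, 0], 0, 45],
    [[2.5, 0, 0], 0, 45],
  ],
)

```text
clock: 28.95
position: [0.5227, -0.1364, 0.0307]
ee_rot: [0.714, -0.009, 0.7, 0.01]
contact_force: [0.0, 0.1, 0.1]
width: 0.0496
```

>>> move_arm(
  rows=[
    [[0.5, 0, 0], 0, 45],
    [[1.2, 0, 0], 0, 45],
    [[1.2, 0, 0], 0, 45],
  ],
)

```text
clock: 29.2
position: [0.5227, -0.1364, 0.0307]
ee_rot: [0.714, -0.009, 0.7, 0.01]
contact_force: [-2.6, 0.8, 9.2]
width: 0.0498
```

>>> move_arm(
  rows=[
    [[-0.5, 0, 0], 0, 45],
    [[-0.5, 0, 0], 0, 55],
    [[-0.5, 0, 0], 0, 64],
    [[-0.5, 0, 0], 0, 74],
    [[-0.5, 0, 0], 0, 80],
    [[-0.5, 0, 0], 0, 80],
    [[-6, 0, 0], 0, 80],
  ],
)

```text
clock: 29.78
position: [0.5217, -0.1361, 0.0359]
ee_rot: [0.713, -0.009, 0.701, 0.011]
contact_force: [0.4, 0.5, 0.3]
width: 0.0802
```

```bash
python3 shot.py p4b ""; python3 go.py .5217 -.36 .25
```

```text
29.7833 [ 0.5217 -0.1361  0.0359] yaw 0.0277 tilt 0.0172
[-213.  -223.2   -3.1] yaw 0.0279 pos [ 0.5228 -0.1365  0.0374] F [-0.79 -0.03  0.06]
```

View pics/p4b.png

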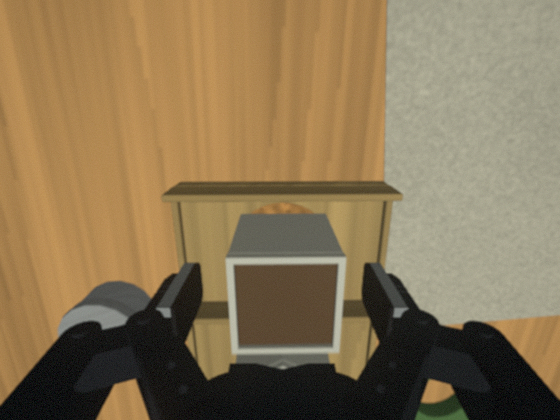

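The square pot is standing released. I'll rise and look back at all four.

>>> move_arm(
  rows=[
    [[-20, 0, 0], 0, 80],
    [[-58, 0, 0], 0, 80],
    [[-98, 0, 0], 0, 80],
    [[-138, 0, 0], 0, 80],
    [[-178, 0, 0], 0, 80],
    [[-213, -15, 0], 0, 80],
    [[-213, -55, 0], 0, 80],
    [[-213, -95, 0], 0, 80],
  ],
)

```text
clock: 30.5
position: [0.5227, -0.2324, 0.2546]
ee_rot: [0.716, -0.012, 0.698, 0.01]
contact_force: [0.7, -0.8, -0.9]
width: 0.0802
```

>>> move_arm(
  rows=[
    [[0, -40, -4], 0, 80],
    [[0, -80, -6], 0, 80],
    [[0, -120, -6], 0, 80],
    [[0, -150, -6], 0, 80],
    [[0, -160, -6], 0, 80],
    [[0, -160, -6], 0, 80],
  ],
)

```text
clock: 31.0
position: [0.5213, -0.3952, 0.2542]
ee_rot: [0.716, -0.011, 0.698, 0.009]
contact_force: [-0.4, 0.3, 0.2]
width: 0.0798
```

```bash
python3 shot.py f1 collar_pot,tall_pot,hex_pot,square_pot;python3 -c "
from h import *
im=viewer.get_image('side');cv2.imwrite('pics/f_side.png',im[:,:,::-1]);im=viewer.get_image('top');cv2.imwrite('pics/f_top.png',im[:,:,::-1])"
```

```text
31.0 [ 0.5213 -0.3952  0.2542] yaw 0.028 tilt 0.0264
collar_pot [(0.74, [280.8, 153.8], 2141), (0.4, [278.2, 99.9], 14813)]
tall_pot [(0.77, [283.6, 73.2], 1795)]
hex_pot [(0.58, [283.9, 13.1], 1778)]
square_pot []
```

View pics/f1.png

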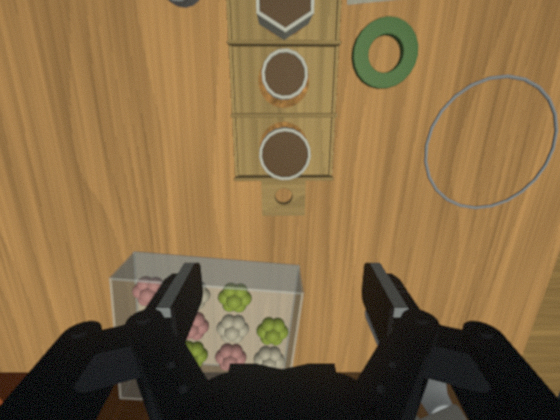

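View pics/f_side.png

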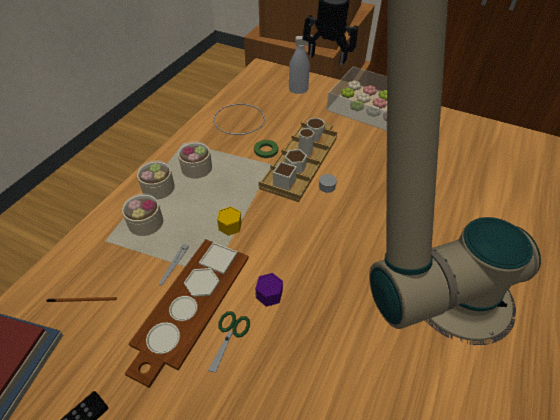

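View pics/f_top.png

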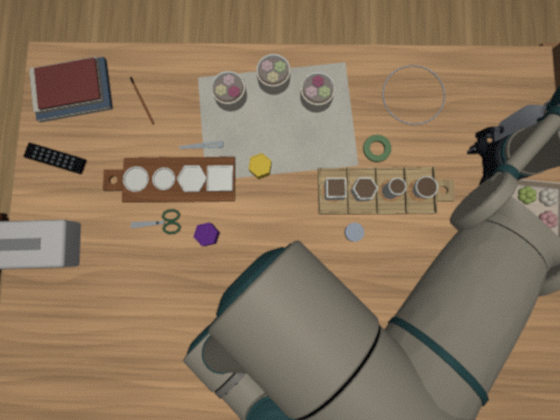

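All four stand in their bays. The rack order from the grip (right) in the top view is collar (427,187), tall (397,186), hex (365,188), square (336,188). Next comes a numeric check.

```bash
python3 - <<'E'
from foam import *
pad=dict(collar=(.5277,-.3647),tall=(.5255,-.2887),hex=(.5236,-.2126),square=(.5217,-.1362))
H=dict(collar=.058,tall=.076,hex=.044,square=.054)
for n,p,seed in [("f1","collar",(284,153)),("f1","tall",(285,74)),("p3d","hex",(286,305)),("p4b","square",(286,305)),("p1b","collar",(282,297)),("p2b","tall",(285,320))]:
    c,im,D,s=pickle.load(open(n+".pkl","rb")); m,ce,st=foam(im,seed)
    X=atz(c,ce,.012+H[p]-.001); print(n,p,st[4],X.round(4),"off mm",((X[:2]-pad[p])*1000).round(1))
for p in ("collar","tall"): pass
E
python3 go.py 0 0 0
```

```text
f1 collar 1553 [ 0.5276 -0.3653  0.069 ] off mm [-0.1 -0.6]
f1 tall 1271 [ 0.5244 -0.287   0.087 ] off mm [-1.1  1.7]
p3d hex 8863 [ 0.5236 -0.2137  0.055 ] off mm [ 0.  -1.1]
p4b square 7735 [ 0.5222 -0.1384  0.065 ] off mm [ 0.5 -2.2]
p1b collar 7962 [ 0.5277 -0.3654  0.069 ] off mm [-0.  -0.7]
p2b tall 5295 [ 0.5245 -0.2883  0.087 ] off mm [-1.   0.4]
[ 240.4  408.5 -515.5] yaw 0.033 pos [ 0.522  -0.3908  0.2554] F [-0.35  0.1  -0.  ]
```

All four pots are within about 2 mm of their pad centres, and the gripper is clear of everything.

```bash
python3 -c "
from rig import manip
print(manip.sign_off(), manip.get_state()['clock'])"
```

```text
the job is handed in; nothing more can be done
the job is handed in; nothing more can be done
```

All four pots now stand upright on the bay rack in the right order, and the job is handed in. It finished at about 31 s of the 115 s allowed, and the sign-off reported no verdict.

- **Order:** counted from the grip end, the pots went collar, tall, hex, square on the board, and they stand the same way in bays 1 to 4. The final top and side views confirm this.
- **Position:** each pot's centre is within about 2.3 mm of its pad centre; the limit is 15 mm. For the hex and square pots this was measured just after release, because the last wrist picture did not show them fully.
- **Handling:** each pot was set down until the floor carried it, with a highest set-down force of about 13 N on the hex pot, then released. No pot slipped, dropped or tipped.
- **Network reports:** the pot finder gave the purple and yellow hexagons as hex pots, and its traces sometimes mixed up pots, saucers and racks. I checked these against the pictures and left the decoys alone.
- **Overshoot:** the tool was about 8 mm off to the side above the hex bay. I corrected that before lowering the pot.

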